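# Close the biscuit canister with the vacuum lid that fits and pump it

## Robot

A 6-joint arm with a two-finger parallel gripper is mounted at the origin on the work surface. World frame = base frame: x ahead of the robot, y to its left, z up, the work surface at z = 0. Lengths are in m, angles in rad, forces in N, time in s.
With the tool pointing down it reaches from about 0.25 to 0.775 m from the base axis. Payload 4 kg.
Tool frame: the origin (TCP) lies midway between the tips of the shut fingers; the grasp point (between the pads) lies 19 mm behind it; z points along the fingers, y is the line along which they close (so a half turn about z gives the same grasp; the last joint's range is limited). The gripper opens to 94 mm and grips with 3 to 60 N. Pads are 16 mm wide; open, the fingers measure 119 mm over their backs; the gripper's body (75 mm by 177 mm) begins 78 mm behind the grasp point.
Start: joints at [1.076, 0.087, 1.371, -0, 1.684, -0.103], TCP at [0.21, 0.508, 0.206] pointing down, gripper open.
Joint ranges: [-3.1, 3.1], [-0.76, 2.03], [0.27, 2.55], [-1.08, 4.22], [0.17, 2.65], [-2.57, 2.57]. Speed limits (rad/s): [2.79, 2.79, 3.14, 3.14, 3.14, 3.14].

## Interface

Orientations are given as [roll, pitch, yaw] about the fixed x, y, z axes, in that order (R = Rz(yaw) Ry(pitch) Rx(roll)).
In Python, from bench import robot gives the robot as it stands. The module is installed in compiled form; this text tells all that it offers.
- The arm moves only by the tool arm_command, never from a script. Its argument "targets" is a list of rows, each a list of 4 numbers: the shift along the world's x, y, z as a fraction of full scale, then the turn about the world's z as a fraction of full scale. A call has 1 to 8 rows; each row is the pose to reach, as a shift and turn from the pose commanded when the call began; what a row does not reach only later rows make up. Full scale, the value 1, is 0.5 m for a shift and 120 degrees for a turn. A row lasts 1/12 s, in which the tool goes at most 41.7 mm and 7.16 degrees, less where a joint would pass 70% of its speed; a pose out of reach is approached as far as the arm can. A call with a number of a shift or a turn outside -1 to 1 is refused whole. A call with a gripper value outside its range is refused whole. "claw" is the closure, from 0 (fully open) to 1 (shut), set as the call begins (left out, the last holds). The fingers move at their own pace and stop on an object; the grip force is fixed at half the most. Time passes only in rows, so rows that repeat a pose let the fingers close. It gives the time, the measured TCP pose, the force, the opening and the grip force at its end, in the units of the state.
- robot.get_obs(): the state, without advancing time (a new reading comes with each control period).
- robot.snapshot(name): name is "scene" or "top" or "wrist"; returns the picture (384x512x3 uint8, red, green, blue); there is no depth.
- robot.camera_info(name): a dict with "vfov" (degrees; the focal length in pixels is half the picture's height over the tangent of half this angle, whatever the lens; pixels are square), "cx", "cy" (the principal point, pixels), "k1" (the pictures are not rectified: a ray, as slopes to the right and down, at radius r is drawn at 1 + k1 r^2 times it, then the intrinsics apply), "extrinsics" (4x4, takes a point from camera to world coordinates); the wrist camera has in their place "T_tool_cam" (4x4, takes a point from camera to tool coordinates, whose origin is the TCP and whose axes are the flange's). Camera axes: x right, y up, looking along -z (the intrinsics and any distortion apply to the point x, -y, -z); pixel columns grow to the right and rows downward; lengths in m; the calibration is good to about 2 mm. A picture is of the moment at which its call begins: read the wrist's pose just before it. camera_info takes no time and is no camera call.
- robot.close_job(): hands the job in; it is judged then, once.
The state is a dict: "time": time; "joint_positions": joint angles; "qvel": joint speeds; "joint_torque": joint torques, N m; "tool_pos": TCP position; "ee_rot": TCP orientation; "wrist_force": force on the tool from outside, world axes, zero at the start; "wrist_torque": the same for the moment, N m; "width": finger opening in m; "finger_force": force on a finger pad.
Only numpy, scipy, OpenCV 4.12 (cv2) and the standard library are available. Lean on these libraries where they do the work, as an engineer would, in place of code of your own. Each camera call takes 0.05 s, during which the arm holds its last target. There are 200 camera calls.

## Task

Close the open cream biscuit canister with the one vacuum lid on the drying mat that fits its mouth: set it down gently so that it sits level and fully home, then push its pump knob all the way down and let it rise again. Leave the canister standing closed on the counter, and leave the other two lids, the mug, glass, soap bottle and spoon where they are.

Things in the scene. Friction and masses are not known exactly. Their poses are not given: they have to be found in the camera images.
- canister: Open round cream canister with a few biscuits inside, upright on the counter (loose, about 0.75 kg): outside diameter 120 mm, mouth diameter 112 mm, 115 mm tall. Origin: centre of its underside, z up. The plug of the fitting lid is 4 mm narrower than the mouth; when home, its cap rests on the rim and the lid's origin is 103 mm above the canister's origin.
- canister_mouth (a point): Centre of the canister's mouth, at the height of its rim, 115 mm above the counter.
- mat: Grey ribbed drying mat fixed to the counter, 200 x 500 mm, 4 mm thick, long side along its own y. Origin: centre of its underside. The three lids lie on it in a row along its y, right way up and about 155 mm apart; which lid lies in which place changes.
- lid_a: Vacuum lid (loose, 0.3 kg): round grey cap, diameter 140 mm, pale plug below it (diameter 126 mm, 12 mm deep, edge chamfered 3 mm) on which it stands, small red valve; in the middle a black collar (52 mm) and black pump knob (diameter 40 mm, upright sides) to carry it by. Origin: centre of plug's underside, z up; cap 12 to 28 mm, collar's top 33 mm, knob's top 68 mm above it.
- lid_b: Vacuum lid of the same design, heights and knob as lid_a, but cap diameter 122 mm and plug diameter 108 mm.
- lid_c: Vacuum lid of the same design, heights and knob as lid_a, but cap diameter 104 mm and plug diameter 90 mm.
- pump_a (a joint): Stroke of lid_a's sprung pump knob in m: 0 up (at rest), 0.016 fully down. The spring resists with about 4 N at the start and 11 N at the end of the stroke and pushes the knob up again on release.
- pump_b (a joint): The same for lid_b.
- pump_c (a joint): The same for lid_c.
- mug: Bystander: blue mug, 82 mm across, 95 mm tall, at the back of the counter. Origin: centre of its underside.
- tumbler: Bystander: empty drinking glass, 72 mm across, 120 mm tall, at the back. Origin: centre of its underside.
- soap: Bystander: hand-soap bottle with a white pump head, 64 mm across, 182 mm tall, at the back. Origin: centre of its underside.
- spoon: Bystander: wooden spoon, 260 mm long, lying flat on the counter on the robot's right, near its base, roughly along y.
There are look-alikes about, which are no part of the job. Of the things that look like the canister, the larger one is meant.

How it is judged:
On the way, in this order (a step that is already met when the one before it is completed fails the run):
1. the fitting lid sits level and fully home on the canister (horizontal distance between lid_b and canister_mouth below 0.005 m and z of lid_b in the frame of canister_mouth between -0.015 and -0.01 m and angle between the z axis of lid_b and the z axis of canister, either way round below 0.035 rad), for 0.1 s.
2. with the lid on, its pump knob is pushed all the way down (value of joint pump_b above 0.0145 m and horizontal distance between lid_b and canister_mouth below 0.005 m and z of lid_b in the frame of canister_mouth below -0.01 m and angle between the z axis of lid_b and the z axis of canister, either way round below 0.035 rad), for 0.05 s.
At the end, for the whole second after the job is handed in: The lid with the 108 mm plug sits on the canister: centred within 5 mm, its origin 10 to 15 mm below the rim, level with it within 0.035 rad; its pump knob is up again (within 2 mm); the canister stands upright on the counter (within 0.05 rad); both at rest (all of step 1 and value of joint pump_b below 0.002 m and angle between canister's own z axis and vertical below 0.05 rad and height (world z) of canister between -0.004 and 0.004 m and linear speed of each of lid_b, canister below 0.02 m/s); the robot touches nothing.
It fails at once if the fitting lid is dropped onto the canister from more than about 15 mm instead of being set down (horizontal distance between lid_b and canister_mouth below 0.06 m and z of lid_b in the frame of canister_mouth below 0.03 m and linear speed of lid_b above 0.55 m/s).
It fails at once if the canister is tipped by more than about 15 degrees (angle between canister's own z axis and vertical above 0.26 rad).
It fails at once if one of the other two lids is moved by more than 30 mm (distance of any of lid_a, lid_c from where it was at the start of the episode above 0.03 m).
It fails at once if the mug, glass, soap bottle or spoon is moved by more than 30 mm (distance of any of mug, tumbler, soap, spoon from where it was at the start of the episode above 0.03 m).
It also fails if it takes over 51 s, if anything falls off the work surface, if the arm or the gripper's body presses on something with over 40 N, if the wrist force passes 120 N, or if a joint passes its speed limit or range.

## Working session

There is one attempt and no reset: what is moved stays moved. The work goes in short steps, Python scripts to look and compute and a tool call to move; the robot and the scene stay as the last step left them, time stands still between calls to the robot, and variables do not carry over. Pictures are saved under pics/ and viewed, at most 10 in all, crops included, and the job is handed in when it is done.

Besides the shell and the picture viewer there is one more tool, called after "Call:" as name(argument=value, ...) on one line, values as JSON. arm_command: Moves the arm, as the interface text tells. Shift numbers are shares of 0.5 m and turn numbers shares of 120 degrees, none past 1 either way. Its arguments: {"type":"object","properties":{"targets":{"type":"array"},"claw":{"type":"number"}},"required":["targets"]}

```bash
mkdir -p pics
cat > h.py <<'E'
import numpy as np, cv2
from bench import robot
def T(name,obs=None):
    c=robot.camera_info(name)
    if name!="wrist": return c,np.array(c["extrinsics"])
    from scipy.spatial.transform import Rotation as R
    M=np.eye(4); M[:3,:3]=R.from_euler("xyz",obs["ee_rot"]).as_matrix(); M[:3,3]=obs["tool_pos"]
    return c,M@np.array(c["T_tool_cam"])
def ray(name,uv,obs=None):
    c,M=T(name,obs); f=192/np.tan(np.radians(c["vfov"])/2)
    d=(np.array(uv,float)-[c["cx"],c["cy"]])/f; s=d.copy()
    for _ in range(20): s=d/(1+c["k1"]*(s@s))
    v=M[:3,:3]@np.array([s[0],-s[1],-1]); return M[:3,3],v/np.linalg.norm(v)
def onz(name,uv,z,obs=None):
    o,v=ray(name,uv,obs); return o+v*(z-o[2])/v[2]
def tri(rays):
    A=sum(np.eye(3)-np.outer(v,v) for o,v in rays); b=sum((np.eye(3)-np.outer(v,v))@o for o,v in rays)
    p=np.linalg.solve(A,b); return p,[np.linalg.norm(np.cross(v,p-o)) for o,v in rays]
E
python3 - <<'E'
from h import *
o=robot.get_obs(); print(o)
ims=[]
for n in ("scene","top","wrist"):
    im=robot.snapshot(n)[:,:,::-1]; cv2.imwrite(f"pics/{n}0.png",im)
    c=robot.camera_info(n); print(n,c["vfov"],c["cx"],c["cy"],c["k1"],np.round(T(n,o)[1],3).tolist())
E
```

```text
{'time': 0.0, 'joint_positions': array([ 1.07589473e+00,  8.79625269e-02,  1.37224990e+00, -4.05418997e-05,
        1.68361552e+00, -1.03102680e-01]), 'qvel': array([ 8.63699503e-04, -8.47285053e-04, -2.57755199e-04,  1.29640196e-04,
        6.76760406e-05, -1.99724801e-03]), 'joint_torque': array([-1.32293040e-03, -3.40180528e+01, -3.02420104e+01,  7.14631914e-02,
        3.30667372e-02, -1.68807342e-04]), 'tool_pos': array([0.20977088, 0.50782188, 0.20430229]), 'ee_rot': array([-3.13936508e+00, -1.89976005e-04,  2.74978901e+00]), 'wrist_force': array([ 0.4165957 ,  0.03486703, -0.86719943]), 'wrist_torque': array([ 0.03885278,  0.01111883, -0.03632176]), 'finger_force': 0.0, 'width': 0.09400254898572759}
scene 50.67656809102237 254.72867816806118 186.21311031304091 0.01665215806213079 [[0.485, -0.453, 0.748, 1.338], [0.874, 0.231, -0.427, -0.471], [0.021, 0.861, 0.508, 0.639], [0.0, 0.0, 0.0, 1.0]]
top 55.187377381899715 252.45041660074705 193.05235268261 -0.032746674466350136 [[-0.001, 0.993, -0.116, 0.415], [-1.0, -0.0, 0.005, -0.036], [0.005, 0.116, 0.993, 1.118], [0.0, 0.0, 0.0, 1.0]]
wrist 66.97806209178387 258.6689947307119 193.04160762108523 -0.05366349533596007 [[0.382, -0.886, -0.263, 0.133], [0.924, 0.365, 0.111, 0.539], [-0.002, -0.285, 0.958, 0.383], [0.0, 0.0, 0.0, 1.0]]
```

View pics/scene0.png

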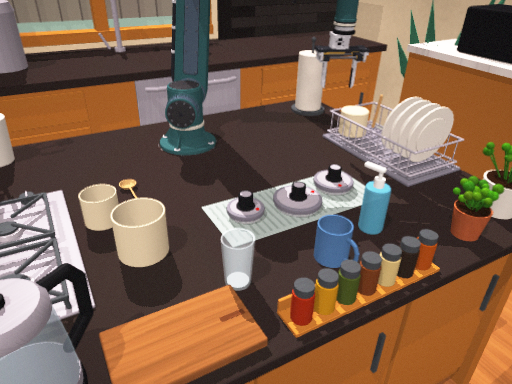

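View pics/top0.png

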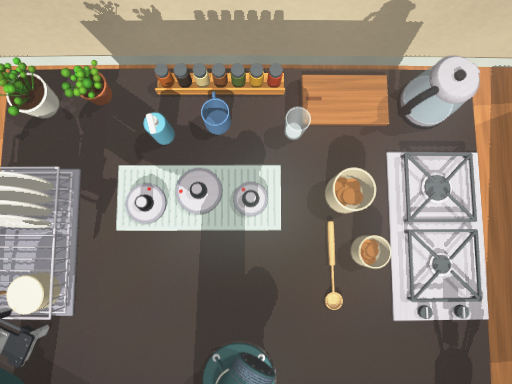

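The scene view shows lids at about (246,207), (298,197) and (334,181), and the large canister at (140,232) with a smaller one at (99,206). In the top view the lids are at (146,202), (199,190) and (251,198), with the large canister's rim at (350,190). Next I measure the sizes and positions.

Run:
```python
from h import *
t=cv2.imread("pics/top0.png"); s=cv2.imread("pics/scene0.png")
print(t[202,112:180:2].tolist()); print(t[190,318:384:2].tolist())
print(s[181,310:360:2].tolist()); print(s[210,108:172:3].tolist())
def blow(im,x,y,w,h,k): return cv2.resize(im[y:y+h,x:x+w],None,fx=k,fy=k,interpolation=cv2.INTER_CUBIC)
a=blow(t,115,160,265,75,3); b=blow(s,80,160,290,105,2.74); w=795
cv2.imwrite("pics/crop1.png",np.vstack([cv2.resize(a,(w,225)),cv2.resize(b,(w,288))]))
```

```text
[[70, 77, 86], [71, 77, 87], [80, 87, 94], [233, 239, 230], [232, 238, 230], [225, 233, 223], [211, 220, 206], [190, 182, 182], [226, 222, 224], [234, 232, 234], [234, 232, 234], [166, 162, 165], [213, 208, 213], [235, 232, 235], [235, 233, 235], [236, 232, 236], [235, 233, 236], [160, 157, 159], [42, 44, 42], [36, 37, 35], [62, 60, 59], [223, 221, 224], [233, 230, 232], [231, 229, 232], [230, 226, 230], [212, 206, 210], [196, 188, 189], [135, 138, 132], [218, 226, 214], [227, 234, 224], [233, 239, 231], [225, 232, 222], [180, 193, 175], [190, 193, 185]]
[[72, 80, 86], [71, 80, 86], [69, 78, 86], [73, 84, 92], [112, 133, 141], [114, 136, 144], [119, 140, 149], [137, 165, 174], [182, 224, 239], [80, 130, 184], [75, 121, 173], [86, 140, 198], [85, 136, 195], [76, 122, 173], [86, 139, 198], [86, 139, 199], [85, 139, 199], [88, 140, 199], [73, 115, 164], [71, 111, 157], [74, 114, 161], [122, 154, 176], [131, 155, 164], [112, 133, 141], [113, 133, 141], [113, 133, 140], [113, 133, 141], [114, 134, 142], [183, 216, 225], [124, 142, 155], [85, 91, 102], [84, 91, 101], [85, 90, 101]]
[[229, 234, 230], [239, 243, 240], [129, 123, 130], [188, 173, 189], [197, 183, 199], [235, 229, 238], [237, 231, 241], [239, 233, 243], [239, 234, 243], [175, 167, 179], [101, 96, 106], [28, 26, 29], [25, 23, 24], [28, 23, 28], [48, 46, 49], [100, 96, 105], [173, 166, 180], [233, 228, 237], [243, 236, 245], [243, 237, 245], [223, 211, 226], [194, 180, 192], [229, 233, 229], [238, 242, 238], [148, 155, 156]]
[[144, 175, 199], [148, 181, 204], [144, 176, 200], [128, 155, 176], [134, 165, 187], [137, 166, 190], [139, 173, 198], [149, 180, 204], [153, 187, 210], [157, 193, 216], [159, 195, 219], [161, 196, 219], [163, 200, 222], [161, 196, 220], [162, 195, 221], [166, 198, 221], [158, 193, 214], [155, 188, 211], [141, 173, 195], [95, 115, 138], [50, 51, 71], [54, 55, 76]]
```

View pics/crop1.png

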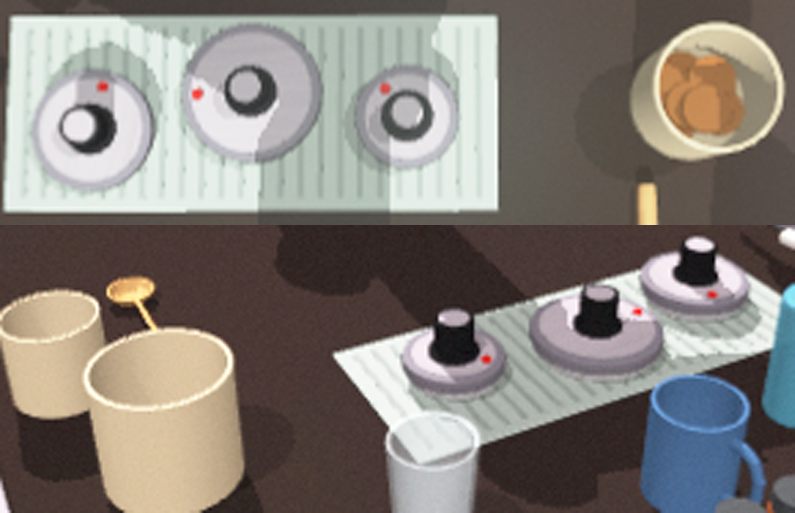

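The crop shows the left lid's knob top near top-view pixel (141,202) and scene pixel (335,166.6), and its cap is mid-sized. The large canister's rim is near top-view pixel (354,188) and scene pixel (138,213).

Run:
```python
from h import *
t=cv2.imread("pics/top0.png").astype(int); s=cv2.imread("pics/scene0.png").astype(int)
def ell(im,cam,m,box,z):
    x0,y0,x1,y1=box; k=np.zeros(im.shape[:2],np.uint8); k[y0:y1,x0:x1]=m[y0:y1,x0:x1]
    k=cv2.morphologyEx(k,cv2.MORPH_OPEN,np.ones((3,3),np.uint8)); 
    c=max(cv2.findContours(k,cv2.RETR_EXTERNAL,cv2.CHAIN_APPROX_NONE)[0],key=cv2.contourArea)
    c=cv2.convexHull(c)[:,0]; P=np.array([onz(cam,p,z)[:2] for p in c])
    (cx,cy),(a,b),_=cv2.fitEllipse((P*1e3).astype(np.float32)); print(cam,box,"z",z,"centre",round(cx,1),round(cy,1),"axes",round(a,1),round(b,1))
g=lambda im:(2*im[...,1]-im[...,0]-im[...,2]<=5).astype(np.uint8)
for box in [(120,170,173,229),(174,167,224,216),(232,175,272,222)]: ell(t,"top",g(t),box,.022)
# knob tops and valve of each lid, triangulated from pixels read in the crop
pt=lambda x,y:(115+x/3,160+y/3); ps=lambda x,y:(80+x/2.741,160+(y-225)/2.741)
for n,a,b in [("L knob",(78,126),(699,243)),("L valve",(102,86),(712,295)),("M knob",(245,87),(600,292)),("R knob",(406,111),(454,316)),("big rim",(720,85),(159,367)),
  ("small rim",(0,0),(0,0))][:5]:
    p,e=tri([ray("top",pt(*a)),ray("scene",ps(*b))]); print(n,np.round(p*1e3,1),np.round(np.array(e)*1e3,1))
# rims: bright cream ring
hsv=cv2.cvtColor(t.astype(np.uint8),cv2.COLOR_BGR2HSV)
m=((t[...,2]>200)&(t[...,2]-t[...,0]>25)).astype(np.uint8); 
def rim(box,z):
    x0,y0,x1,y1=box; ys,xs=np.nonzero(m[y0:y1,x0:x1]); 
    h=cv2.convexHull(np.stack([xs+x0,ys+y0],1).astype(np.int32))[:,0]
    P=np.array([onz("top",p,z)[:2] for p in h])*1e3
    print("rim",cv2.minEnclosingCircle(P.astype(np.float32)),cv2.fitEllipse(P.astype(np.float32)))
rim((322,162,380,216),.115)
# big rim outline in scene: ring centre by ellipse
ms=((s[...,2]>225)&(s[...,2]-s[...,0]>35)).astype(np.uint8)
ys,xs=np.nonzero(ms[195:240,108:172]); h=cv2.convexHull(np.stack([xs+108,ys+195],1).astype(np.int32))[:,0]
P=np.array([onz("scene",p,.115)[:2] for p in h])*1e3; print("scene rim",cv2.fitEllipse(P.astype(np.float32)), len(xs))
```

```text
top (120, 170, 173, 229) z 0.022 centre 514.1 279.9 axes 120.5 121.6
top (174, 167, 224, 216) z 0.022 centre 551.6 121.4 axes 137.7 140.0
top (232, 175, 272, 222) z 0.022 centre 527.5 -34.2 axes 102.1 102.5
L knob [512.  278.4  72.8] [0.3 0.3]
L valve [555.6 267.8  32. ] [0. 0.]
M knob [549.8 120.1  71.8] [0.8 0.8]
R knob [526.1 -34.6  73.6] [0.1 0.1]
big rim [ 545.9 -323.   115.6] [0.8 0.8]
rim ((538.545166015625, -312.9940490722656), 70.56623077392578) ((539.8812866210938, -315.2355651855469), (117.18477630615234, 139.3172607421875), 39.154563903808594)
scene rim ((527.6764526367188, -330.7212219238281), (119.96186065673828, 165.47470092773438), 114.61048126220703) 175
```

Left lid: the cap is 121 mm, so it is lid_b, at (0.5125, 0.279), with the knob top at z = 0.073 (0.072 expected). The canister rim is at about (0.546, -0.323, 0.1156). I move above the lid and look with the wrist camera.

Call:
arm_command(targets=[[0.075,-0.057,0],[0.15,-0.114,0],[0.225,-0.171,0],[0.3,-0.228,0],[0.375,-0.285,-0.02],[0.45,-0.343,-0.04],[0.525,-0.4,-0.06],[0.604,-0.458,-0.09]])

```text
schema error: expected 4 numbers
```

Call:
arm_command(targets=[[0,0,0,0]])

```text
time: 0.23
tool_pos: [0.2099, 0.5081, 0.2049]
ee_rot: [-3.14, -0.0, 2.75]
wrist_force: [-0.1, 0.5, -0.5]
width: 0.0941
finger_force: 0.0
```

Call:
arm_command(targets=[[0.075,-0.057,0,0],[0.15,-0.114,0,0],[0.225,-0.171,0,0],[0.3,-0.228,0,0],[0.375,-0.285,-0.02,0],[0.45,-0.343,-0.04,0],[0.525,-0.4,-0.06,0],[0.604,-0.458,-0.09,0]])

```text
time: 0.9
tool_pos: [0.4744, 0.3072, 0.1735]
ee_rot: [3.14, 0.001, 2.75]
wrist_force: [0.4, 0.4, -0.2]
width: 0.0939
finger_force: 0.0
```

Call:
arm_command(targets=[[0,0,0,0],[0,0,0,0],[0,0,0,0]])

```text
time: 1.15
tool_pos: [0.4725, 0.3087, 0.173]
ee_rot: [3.142, -0.001, 2.749]
wrist_force: [-1.1, 0.6, -0.2]
width: 0.0938
finger_force: 0.0
```

Run:
```python
from h import *
o=robot.get_obs(); print(o["tool_pos"],o["ee_rot"])
im=robot.snapshot("wrist")[:,:,::-1]; cv2.imwrite("pics/w1.png",im)
def proj(p):
    c,M=T("wrist",o); q=np.linalg.inv(M)@np.r_[p,1]; f=192/np.tan(np.radians(c["vfov"])/2)
    s=np.array([q[0],-q[1]])/-q[2]; s=s*(1+c["k1"]*(s@s)); return s*f+[c["cx"],c["cy"]]
print(proj([.5125,.279,.072]),proj([.5125,.279,.032]))
```

```text
[0.47254158 0.30874971 0.17301769] [ 3.14157677e+00 -1.02585154e-03  2.74925418e+00]
[247.98517308 236.64840432] [249.16113347 222.21728507]
```

View pics/w1.png

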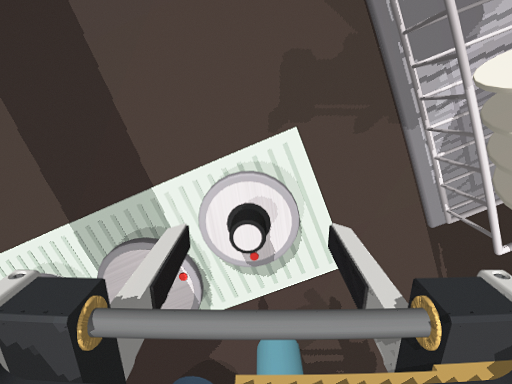

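The wrist view shows the knob top at (247,237), within 1 px of the predicted (248,236.6), so the lid position holds. I descend and grip.

Call:
arm_command(targets=[[0.05,-0.04,0,0],[0.08,-0.06,-0.03,0],[0.08,-0.06,-0.09,0],[0.08,-0.06,-0.15,0],[0.08,-0.06,-0.2,0],[0.08,-0.06,-0.24,0],[0.08,-0.06,-0.262,0],[0.08,-0.06,-0.262,0]])

```text
time: 1.87
tool_pos: [0.5101, 0.2792, 0.0396]
ee_rot: [-3.138, -0.004, 2.752]
wrist_force: [-0.0, 0.2, -0.3]
width: 0.0937
finger_force: 0.0
```

Call:
arm_command(targets=[[0,0,0,0],[0,0,0,0],[0,0,0,0],[0,0,0,0],[0,0,0,0],[0,0,0,0],[0,0,0,0],[0,0,0,0]], claw=1)

```text
time: 2.53
tool_pos: [0.5129, 0.2786, 0.0423]
ee_rot: [3.141, 0.0, 2.75]
wrist_force: [-0.6, 0.1, 0.2]
width: 0.044
finger_force: 0.0
```

Call:
arm_command(targets=[[0,0,0,0],[0,0,0,0],[0,0,0,0],[0,0,0,0],[0,0,0,0]])

```text
time: 2.95
tool_pos: [0.5129, 0.2787, 0.0422]
ee_rot: [3.141, 0.0, 2.75]
wrist_force: [-0.3, 0.6, -0.1]
width: 0.0396
finger_force: 30.0
```

Call:
arm_command(targets=[[0,0,0.01,0],[0,0,0.03,0],[0,0,0.07,0],[0,0,0.12,0],[0,0,0.18,0],[0,0,0.24,0],[0,0,0.29,0],[0,0,0.32,0]])

```text
time: 3.62
tool_pos: [0.5136, 0.279, 0.2065]
ee_rot: [3.138, 0.004, 2.75]
wrist_force: [0.1, 0.2, -2.7]
width: 0.0394
finger_force: 30.0
```

Call:
arm_command(targets=[[0,-0.03,0,0],[0,-0.08,0,0],[0,-0.14,0,0],[0,-0.21,0,0],[0,-0.28,0,0],[0,-0.35,0,0],[0,-0.42,0,0],[0,-0.49,0,0]])

```text
time: 4.28
tool_pos: [0.5112, 0.0313, 0.2008]
ee_rot: [-3.14, -0.002, 2.75]
wrist_force: [0.4, -0.1, -3.2]
width: 0.0396
finger_force: 30.0
```

Call:
arm_command(targets=[[0.01,-0.07,0,0],[0.02,-0.14,0,0],[0.03,-0.2,0,0],[0.04,-0.25,0,0],[0.045,-0.28,0,0],[0.05,-0.29,0,0],[0.05,-0.29,0,0],[0.05,-0.29,0,0]])

```text
time: 4.95
tool_pos: [0.5371, -0.1109, 0.2013]
ee_rot: [3.141, -0.002, 2.75]
wrist_force: [0.5, 0.0, -3.1]
width: 0.0396
finger_force: 30.0
```

Call:
arm_command(targets=[[0,0,0,0],[0,0,0,0],[0,0,0,0],[0,0,0,0]])

```text
time: 5.28
tool_pos: [0.5378, -0.1105, 0.2024]
ee_rot: [3.141, 0.0, 2.751]
wrist_force: [0.4, -0.1, -4.3]
width: 0.0393
finger_force: 30.0
```

```bash
cat >> h.py <<'E'
def proj(p,name,o=None):
    c,M=T(name,o); q=np.linalg.inv(M)@np.r_[p,1]; f=192/np.tan(np.radians(c["vfov"])/2)
    s=np.array([q[0],-q[1]])/-q[2]; s=s*(1+c["k1"]*(s@s)); return s*f+[c["cx"],c["cy"]]
E
python3 - <<'E'
from h import *
import pickle
o=robot.get_obs(); print(o["tool_pos"],o["ee_rot"]); pickle.dump(o,open("o2.pkl","wb"))
im=robot.snapshot("wrist")[:,:,::-1]; cv2.imwrite("pics/w2.png",im)
print(proj([.546,-.323,.115],"wrist",o))
E
```

```text
[ 0.53778475 -0.11050427  0.2023682 ] [3.14142542e+00 2.09836465e-04 2.75115746e+00]
[ 79.67754781 275.06811736]
```

View pics/w2.png

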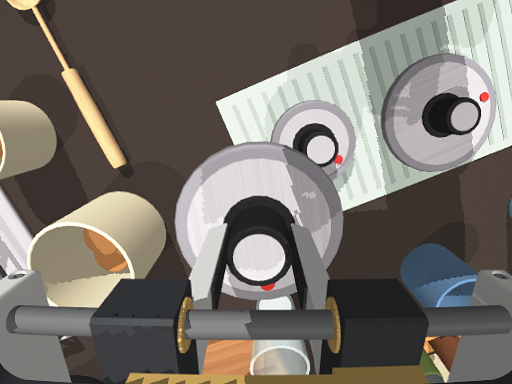

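The large canister's rim shows from (30,260) over (75,222) to (133,270), with its lower part hidden. The lid hangs level, with its knob top at about (258,256). I fit the rim circle in the wrist and top views.

Run:
```python
from h import *
import pickle
from scipy.optimize import least_squares
o=pickle.load(open("o2.pkl","rb"))
w=cv2.imread("pics/w2.png").astype(int); t=cv2.imread("pics/top0.png").astype(int); s=cv2.imread("pics/scene0.png").astype(int)
for z in (.115,):
  for nm,im,ob in (("wrist",w,o),("top",t,None),("scene",s,None)):
    g=cv2.cvtColor(im.astype(np.uint8),cv2.COLOR_BGR2GRAY)
    th=cv2.morphologyEx(g,cv2.MORPH_TOPHAT,np.ones((9,9),np.uint8))   # thin bright ring
    u,v=np.round(proj([.546,-.323,.115],nm,ob)).astype(int); r=75
    ys,xs=np.nonzero((th>25)&(im[...,2]>im[...,0]+5)&(im[...,1]>150)); k=(abs(xs-u)<r)&(abs(ys-v)<r)
    P=np.array([onz(nm,p,z,ob)[:2] for p in zip(xs[k],ys[k])])*1e3; c=np.array([546.,-323.])
    for tol in (12,6,4):
        d=np.linalg.norm(P-c,axis=1); Q=P[abs(d-58)<tol]
        c=least_squares(lambda c:np.linalg.norm(Q-c,axis=1)-58,c,loss="soft_l1").x
    f=least_squares(lambda q:np.linalg.norm(Q-q[:2],axis=1)-q[2],[*c,58],loss="soft_l1").x
    a=np.degrees(np.arctan2(*(Q-c).T[::-1])); print(nm,len(Q),np.round(c,1),"free",np.round(f,1),np.histogram(a,12,(-180,180))[0])
print("knob top pred",proj([o["tool_pos"][0],o["tool_pos"][1],.232],"wrist",o))
d=(w.sum(2)>560).astype(np.uint8); n,l,st,ce=cv2.connectedComponentsWithStats(d[232:282,228:288]); i=1+np.argmax(st[1:,4]); print("knob top seen",ce[i]+[228,232],st[i])
```

```text
wrist 568 [ 544.3 -321.3] free [ 543.6 -321.1   57.4] [ 76  68  23  43   0   0   0   0  89 106  57 106]
top 341 [ 543.4 -320.3] free [ 543.4 -320.3   57.7] [20 26 25 30 30 30 31 29 28 26 32 34]
scene 217 [ 544.  -322.8] free [ 544.1 -322.9   57.6] [15 22 17 24 22 26 21 17 17 15 11 10]
knob top pred [260.41137332 257.11512636]
knob top seen [258.63421194 257.18504572] [   5    3   52   46 1859]
```

All three views agree on the mouth at (0.544, -0.3215), with a free-fit ring radius of 57.6 mm (58 expected). I move above it.

Call:
arm_command(targets=[[0,-0.04,0,0],[0.0,-0.1,0,0],[0.01,-0.17,0,0],[0.012,-0.25,0,0],[0.012,-0.32,0,0],[0.012,-0.37,0,0],[0.012,-0.41,0,0],[0.012,-0.421,0,0]])

```text
time: 6.0
tool_pos: [0.5432, -0.3252, 0.2014]
ee_rot: [-3.14, -0.0, 2.746]
wrist_force: [-0.8, -0.0, -3.9]
width: 0.0398
finger_force: 30.0
```

Call:
arm_command(targets=[[0,0,0,0],[0,0,-0.02,0],[0,0,-0.04,0],[0,0,-0.06,0],[0,0,-0.075,0],[0,0,-0.08,0],[0,0,-0.08,0],[0,0,-0.08,0]])

```text
time: 6.67
tool_pos: [0.5438, -0.3215, 0.1621]
ee_rot: [3.141, -0.0, 2.75]
wrist_force: [-0.1, 0.8, -2.9]
width: 0.0398
finger_force: 30.0
```

Run:
```python
from h import *
for i in range(3):
    o=robot.get_obs(); print(o["tool_pos"],o["wrist_force"]); im=robot.snapshot(["wrist","top","scene"][i])[:,:,::-1]; cv2.imwrite(f"pics/n{i}.png",im)
a=cv2.imread("pics/n1.png")[130:250,300:400]; b=cv2.imread("pics/n2.png")[150:270,90:190]
cv2.imwrite("pics/n.png",np.hstack([cv2.resize(x,(400,480),interpolation=cv2.INTER_CUBIC) for x in (a,b)]))
```

```text
[ 0.54383961 -0.32146037  0.16205752] [-0.07192809  0.78495108 -2.94611887]
[ 0.54405825 -0.32174998  0.1626365 ] [ 0.76987337  0.36981379 -3.10449159]
[ 0.54418068 -0.3219408   0.16297863] [-1.21769267  0.51087895 -3.58294491]
```

View pics/n.png

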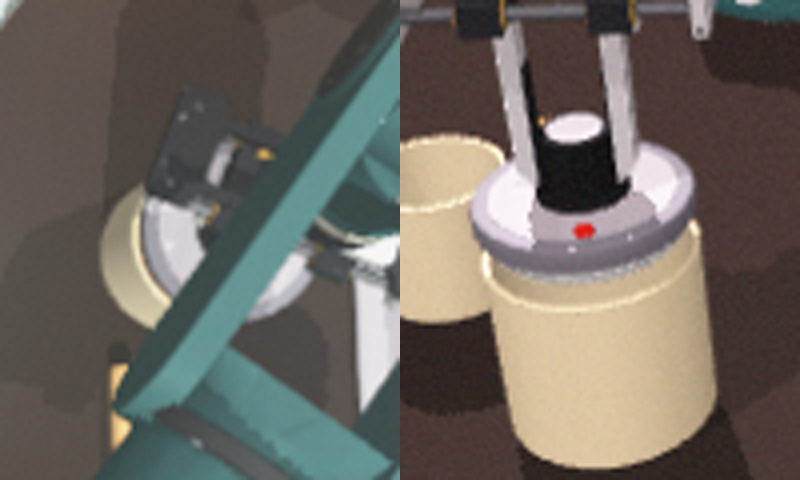

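The scene view shows the lid over the mouth: the cap spans 472–695 and the rim 481–700, and the offset matches the canister axis's lean in the picture. I lower it gently.

Call:
arm_command(targets=[[0,0,-0.006,0],[0,0,-0.012,0],[0,0,-0.016,0],[0,0,-0.02,0],[0,0,-0.024,0],[0,0,-0.024,0]])

```text
time: 7.32
tool_pos: [0.5435, -0.3217, 0.1494]
ee_rot: [3.141, -0.001, 2.75]
wrist_force: [0.0, 0.5, -3.5]
width: 0.0396
finger_force: 30.0
```

Call:
arm_command(targets=[[0,0,-0.004,0],[0,0,-0.008,0],[0,0,-0.012,0],[0,0,-0.014,0],[0,0,-0.014,0]])

```text
time: 7.73
tool_pos: [0.5436, -0.3217, 0.1427]
ee_rot: [3.141, -0.001, 2.75]
wrist_force: [0.0, -0.8, -3.3]
width: 0.0394
finger_force: 30.0
```

Plug is about 10 mm in with no contact force. The last couple of millimetres:

Call:
arm_command(targets=[[0,0,-0.001,0],[0,0,-0.002,0],[0,0,-0.003,0],[0,0,-0.004,0],[0,0,-0.004,0],[0,0,-0.004,0]])

```text
time: 8.23
tool_pos: [0.5438, -0.3219, 0.1413]
ee_rot: [-3.142, 0.0, 2.75]
wrist_force: [-0.4, -0.7, -2.4]
width: 0.0393
finger_force: 30.0
```

Call:
arm_command(targets=[[0,0,-0.001,0],[0,0,-0.002,0],[0,0,-0.003,0],[0,0,-0.003,0],[0,0,-0.003,0]])

```text
time: 8.65
tool_pos: [0.5439, -0.3219, 0.141]
ee_rot: [-3.141, 0.001, 2.75]
wrist_force: [-3.4, 2.0, 3.5]
width: 0.0396
finger_force: 30.0
```

The force turned from -2.4 to +3.5 N at the expected height (0.141), so the lid is home. I release and rise.

Call:
arm_command(targets=[[0,0,0,0],[0,0,0,0],[0,0,0,0],[0,0,0,0],[0,0,0,0],[0,0,0,0]], claw=0.3)

```text
time: 9.15
tool_pos: [0.5438, -0.3219, 0.1394]
ee_rot: [3.141, -0.0, 2.75]
wrist_force: [-0.1, -0.2, 0.3]
width: 0.0659
finger_force: 0.0
```

Call:
arm_command(targets=[[0,0,0.02,0],[0,0,0.06,0],[0,0,0.1,0],[0,0,0.13,0],[0,0,0.15,0],[0,0,0.15,0]])

```text
time: 9.65
tool_pos: [0.5449, -0.3227, 0.2186]
ee_rot: [-3.14, 0.006, 2.75]
wrist_force: [-0.7, 0.5, 0.7]
width: 0.0663
finger_force: 0.0
```

Call:
arm_command(targets=[[0,0,0,0],[0,0,0,0],[0,0,0,0],[0,0,0,0],[0,0,0,0],[0,0,0,0],[0,0,0,0],[0,0,0,0]], claw=1)

```text
time: 10.32
tool_pos: [0.5438, -0.3218, 0.2146]
ee_rot: [3.141, -0.0, 2.75]
wrist_force: [0.2, 0.2, -0.5]
width: 0.016
finger_force: 0.0
```

Run:
```python
from h import *
o=robot.get_obs(); print(o["tool_pos"],o["width"]); a=robot.snapshot("wrist")[:,:,::-1]; b=robot.snapshot("scene")[150:270,80:200,::-1]
x,y=o["tool_pos"][:2]; print("knob top pred, lid home",proj([.544,-.3218,.171],"wrist",o))
cv2.imwrite("pics/r.png",np.hstack([cv2.resize(a,(420,420)),cv2.resize(b,(370,420),interpolation=cv2.INTER_CUBIC)]))
```

```text
[ 0.54377744 -0.32183387  0.21456436] 0.01595799700319461
knob top pred, lid home [260.00492976 212.85475508]
```

View pics/r.png

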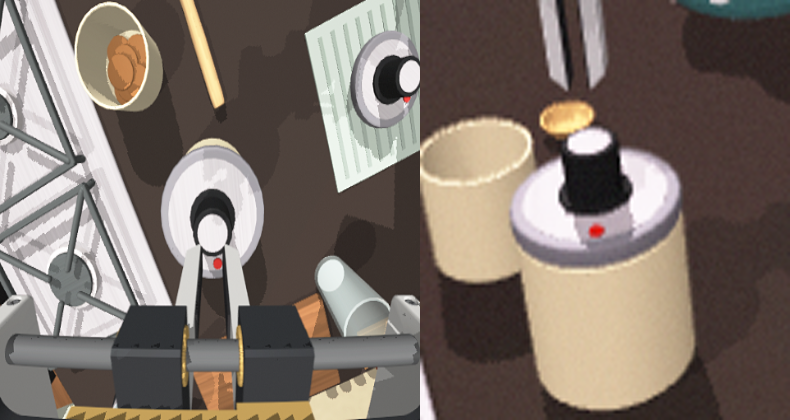

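The lid is home and level in the scene view, and the knob top is at wrist pixel (257,212), with (260,213) predicted. I shut the fingers fully and press the knob.

Call:
arm_command(targets=[[0,0,-0.02,0],[0,0,-0.04,0],[0,0,-0.06,0],[0,0,-0.07,0],[0,0,-0.075,0],[0,0,-0.075,0],[0,0,-0.075,0]], claw=1)

```text
time: 11.0
tool_pos: [0.5438, -0.3218, 0.177]
ee_rot: [3.141, -0.0, 2.75]
wrist_force: [0.4, -0.2, -1.3]
width: 0.0007
finger_force: 0.0
```

Call:
arm_command(targets=[[0,0,-0.008,0],[0,0,-0.016,0],[0,0,-0.024,0],[0,0,-0.03,0],[0,0,-0.034,0],[0,0,-0.034,0],[0,0,-0.034,0]])

```text
time: 11.58
tool_pos: [0.5444, -0.3223, 0.1627]
ee_rot: [-3.141, 0.004, 2.75]
wrist_force: [-1.0, 1.8, 7.9]
width: 0.0003
finger_force: 3.8
```

Call:
arm_command(targets=[[0,0,-0.005,0],[0,0,-0.01,0],[0,0,-0.014,0],[0,0,-0.016,0],[0,0,-0.016,0],[0,0,-0.016,0]])

```text
time: 12.08
tool_pos: [0.5445, -0.3223, 0.1559]
ee_rot: [-3.141, 0.005, 2.75]
wrist_force: [-3.2, 1.5, 9.9]
width: 0.0004
finger_force: 5.3
```

Call:
arm_command(targets=[[0,0,-0.003,0],[0,0,-0.006,0],[0,0,-0.006,0],[0,0,-0.006,0]])

```text
time: 12.42
tool_pos: [0.5446, -0.3224, 0.1552]
ee_rot: [-3.14, 0.006, 2.75]
wrist_force: [-3.8, 3.2, 15.7]
width: 0.0003
finger_force: 8.1
```

Call:
arm_command(targets=[[0,0,-0.002,0],[0,0,-0.004,0],[0,0,-0.004,0],[0,0,-0.004,0]])

```text
time: 12.75
tool_pos: [0.5447, -0.3224, 0.1551]
ee_rot: [-3.14, 0.008, 2.75]
wrist_force: [-5.5, 3.4, 21.5]
width: 0.0006
finger_force: 10.7
```

The position has stopped at 0.155 while the force climbed past 11 N to 21 N, so the knob is at its stop. I rise straight up and check.

Call:
arm_command(targets=[[0,0,0.01,0],[0,0,0.03,0],[0,0,0.05,0],[0,0,0.08,0],[0,0,0.12,0],[0,0,0.16,0],[0,0,0.2,0],[0,0,0.22,0]])

```text
time: 13.42
tool_pos: [0.5443, -0.3222, 0.2598]
ee_rot: [-3.141, 0.003, 2.75]
wrist_force: [-0.5, -0.1, -0.2]
width: 0.0004
finger_force: 0.0
```

Call:
arm_command(targets=[[0,0,0,0],[0,0,0,0],[0,0,0,0],[0,0,0,0]])

```text
time: 13.75
tool_pos: [0.5433, -0.3214, 0.2549]
ee_rot: [3.141, -0.004, 2.75]
wrist_force: [-0.6, -0.9, -1.1]
width: 0.0003
finger_force: 0.0
```

Run:
```python
from h import *
o=robot.get_obs(); print(o["tool_pos"],o["wrist_force"],o["time"]); b=robot.snapshot("scene")[:,:,::-1]
cv2.imwrite("pics/f.png",np.hstack([b[100:300,60:400],cv2.resize(b[150:270,80:200],(200,200))]))
```

```text
[ 0.54327478 -0.32144876  0.25491408] [-0.57144437 -0.92068949 -1.07508918] 13.75
```

View pics/f.png

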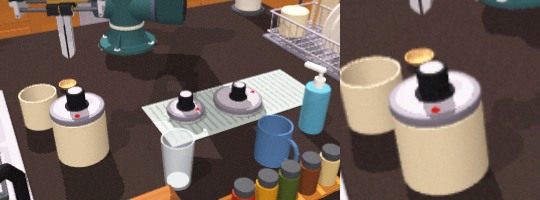

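The canister is closed at about (78,125) in the crop, the lid is level, the knob is up, the gripper is clear, and the other things are where they were. Handing in.

```bash
python3 -c "
from bench import robot; print(robot.close_job())"
```

```text
the job is handed in; nothing more can be done
None
```

The canister is closed with lid_b, the pump was pressed to its stop and has risen again, and I handed the job in at about 14 s; the hand-in call returned no verdict.

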